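Load the round plaque blank into the press carrier

TASK

Of the two brass blanks on the feed deck, slide the one whose outline matches the die cavity - slide it, don't lift it - over into the carrier's cavity until it lies flat and fully down in it. Then push the carrier along its rail, by its red post, until it is fully home against the stop under the press ram. Leave the other blank and the things on the desk where they are.

Things in the scene. Friction and masses are not known exactly. Their poses are not given: they have to be found in the camera images.
- press: Green lever press with bed, fixed. Origin at desk height, z up. Its x points from feed deck across the rail, its -y along the rail into the throat. In mm: bed 10 high, x -125..145, y -340..250; carrier runs at x 10..134; column y -330..-250, 300 tall; head y -330..-120, x 34..110, underside 195 up; ram at x 72, y -160, underside 46 up; lever tip 385 up.
- feed_deck (a point): Centre of the flat top of the dark steel feed deck, axes as the press: 128 mm in x by 330 mm in y, 32 mm above the desk (press x -120..8, y -110..220 mm).
- carrier (a joint): Travel of the carrier along the rail in m: 0 is the far end of the loading side, growing towards the press (press -y); 0.24 is home against the stop, its cavity under the ram. It stays where it is left; moving it takes 5 to 8 N.
- cavity (a point): Centre of the cavity's flat blue floor, 20 mm above the desk, axes as the press. The cavity is round, 83 mm across, 10 mm deep. The carrier is an aluminium slab 124 mm (press x) by 160 mm (press y) centred on it, top 30 mm above the desk: 2 mm lower than the feed deck, with a 2 mm gap between.
- post (a point): Top centre of the carrier's red upright post: 20 mm diameter, top 75 mm above the desk, free down to 24 mm above the desk; it stands on a low bar 130 mm behind the cavity centre (press +y).
- disc: Round brass blank, 80 mm across, 10 mm thick, about 0.4 kg, lying on the feed deck. Origin: centre of its underside, z up.
- square: Square brass blank, 70 x 70 x 10 mm, lying on the feed deck. Origin: centre of its underside. It is not for this cavity and stays.
- dieset: Round steel die set, 100 mm across, 55 mm high, standing on the desk; stays. Origin: centre of its underside.
- tower: Grey plastic submarine conning tower, 126 x 100 mm over its planes, 95 mm high; stays. Origin: centre of its underside.
- lifeboat: White plastic lifeboat with orange cover, 150 x 50 mm, 37 mm high; stays. Origin: centre of its underside.
- roller: Brass rivet roller with dark wood handle, 190 mm long, 28 mm high, lying on the desk; stays. Origin: at desk height under its middle.
- paintjar: Paint jar with red cap, 52 mm across, 60 mm high; stays. Origin: centre of its underside.
Mind the look-alikes: they are no part of the job. Leave any black or blue look-alike of the disc alone.

How it is judged (in metres and radians):
On the way:
1. the round blank lies flat and fully down in the cavity while the carrier is still on the loading side (horizontal distance between disc and cavity below 0.004 m and z of disc in the frame of cavity below 0.002 m and angle between disc's own z axis and vertical below 0.035 rad and value of joint carrier below 0.12 m), for 0.2 s.
At the end, for the whole second after the job is handed in: The round blank lies in the cavity: centre within 4 mm of the cavity's, underside within 2 mm of its floor, tilt under 2 degrees, at rest; the carrier is home (travel over 236 of 240 mm); the square blank and the desk things are within 30 mm of where they were (horizontal distance between disc and cavity below 0.004 m and z of disc in the frame of cavity below 0.002 m and angle between disc's own z axis and vertical below 0.035 rad and value of joint carrier above 0.236 m and linear speed of disc below 0.01 m/s and distance of each of square, dieset, tower, lifeboat, roller, paintjar from where it was at the start of the episode below 0.03 m); the robot touches nothing.
It fails at once if the round blank lifted more than 20 mm off the deck (z of disc in the frame of press above 0.052 m).
It fails at once if the square blank moved more than 30 mm (distance of square from where it was at the start of the episode above 0.03 m).
It fails at once if a thing on the desk moved more than 30 mm (distance of any of dieset, tower, lifeboat, roller, paintjar from where it was at the start of the episode above 0.03 m).
It also fails if it takes over 58 s, if anything falls off the work surface, if the arm or the gripper's body presses on something with over 40 N, if the wrist force passes 120 N, or if a joint passes its speed limit or range.

ROBOT

A 6-joint arm with a two-finger parallel gripper is mounted at the origin on the work surface. World frame = base frame: x ahead of the robot, y to its left, z up, the work surface at z = 0. Lengths are in mm, angles in rad, forces in N, time in s.
With the tool pointing down it reaches from about 275 to 750 mm from the base axis. Payload 10.2 kg.
Tool frame: the origin (TCP) lies midway between the tips of the shut fingers; the grasp point (between the pads) lies 19 mm behind it; z points along the fingers, y is the line along which they close (so a half turn about z gives the same grasp; the last joint's range is limited). The gripper opens to 85 mm and grips with 20 to 120 N. Pads are 22 mm wide; open, the fingers measure 114 mm over their backs; the gripper's body (76 mm by 85 mm) begins 54 mm behind the grasp point. The pads swing forward as they close: fully open they stand 13 mm farther back than shut.
Start: joints at [1.022, 0.313, 1.498, -0, 1.331, -0.223], TCP at [168.048, 497.384, 231.294] pointing down, gripper open.
Joint ranges: [-2.94, 2.94], [-0.97, 2.17], [0.19, 2.56], [-1.23, 4.37], [0.02, 3.11], [-2.88, 2.88]. Speed limits (rad/s): [2.39, 2.39, 3.01, 3.14, 3.14, 3.14].

INTERFACE

Orientations are given as a unit quaternion [w, x, y, z].
In Python, from rig import ctrl gives the robot as it stands.
- The arm moves only by the tool arm_command, never from a script. Its argument "increments" is a list of rows, each an object with "dr": the turn, a rotation vector about the tool's x, y, z in units of pi/4 rad (1.0 is pi/4 rad), a list of three; "offset": the shift along the tool's x, y, z in units of 120 mm (1.0 is 120 mm), a list of three; "hand": the opening, from -1 (shut) to 1 (fully open). A call has 1 to 8 rows; each row shifts and turns the commanded pose from where the row before left it, along the tool's axes as they then stand; what a row does not reach is not made up. A row lasts 1/10 s, in which the tool goes at most 50 mm and 8.59 degrees, less where a joint would pass 70% of its speed; a pose out of reach is approached as far as the arm can. A call with a number of a shift or a turn outside -1 to 1 is refused whole. A call with a gripper value outside its range is refused whole. The fingers move at their own pace and stop on an object; "grip_force" is the grip in N (left out, the last holds). Time passes only in rows, so rows that do not move let the fingers close. It gives the time, the measured TCP pose, the force, the opening and the grip force at its end, in the units of the state.
- ctrl.sense(): the state, without advancing time (a new reading comes with each control period).
- ctrl.capture(name): name is "side" or "top" or "wrist"; returns the picture (400x640x3 uint8, red, green, blue); there is no depth.
- ctrl.camera_info(name): a dict with "K" (3x3 intrinsics, pixels), "dist" ([k1, k2, p1, p2, k3] as OpenCV has them; the pictures are not rectified), "R" (3x3) and "t" (3): a world point X has camera coordinates R X + t. Camera axes: x right, y down, z forward; pixel columns grow to the right and rows downward; lengths in mm; the calibration is good to about 2 mm. A picture is of the moment at which its call begins: read the wrist's pose just before it. camera_info takes no time and is no camera call; for the wrist camera it gives the pose at the moment of the call.
- ctrl.finish_job(): hands the job in; it is judged then, once.
The state is a dict: "time_s": time; "joints": joint angles; "dq": joint speeds; "tau": joint torques, N m; "eef_pos": TCP position; "ee_rot": TCP orientation; "force": force on the tool from outside, world axes, zero at the start; "wrist_torque": the same for the moment, N m; "grip_width": opening from 0.0 (shut) to 1.0 (fully open); "grip_force": force on a finger pad.
Only numpy, scipy, OpenCV 4.12 (cv2) and the standard library are available. Lean on these libraries where they do the work, as an engineer would, in place of code of your own. Each camera call takes 0.05 s, during which the arm holds its last target. There are 200 camera calls.

## Working session

There is one attempt and no reset: what is moved stays moved. The work goes in short steps, Python scripts to look and compute and a tool call to move; the robot and the scene stay as the last step left them, time stands still between calls to the robot, and variables do not carry over. Pictures are saved under pics/ and viewed, at most 14 in all, crops included, and the job is handed in when it is done.

Besides the shell and the picture viewer there is one more tool, called after "Request:" by a JSON object that holds its "op" and its "data", one argument or row to a line. arm_command: Moves the arm, as the interface text tells. Shifts and turns lie within -1 to 1; 1 stands for 120 mm of shift or pi/4 rad of turn. Its arguments: {"type":"object","properties":{"increments":{"type":"array"},"grip_force":{"type":"number"}},"required":["increments"]}

```bash
mkdir -p pics
cat > h.py <<'E'
import numpy as np, cv2, json
from rig import ctrl
def ray(ci,uv):
    p=cv2.undistortPoints(np.array(uv,float).reshape(-1,1,2),np.array(ci["K"],float),np.array(ci["dist"],float)).reshape(-1,2)
    R=np.array(ci["R"]);t=np.array(ci["t"])
    d=np.c_[p,np.ones(len(p))]@R
    return -R.T@t,d
def onplane(ci,uv,z):
    c,d=ray(ci,uv); return c+d*((z-c[2])/d[:,2])[:,None]
def tri(a,ua,b,ub):
    ca,da=ray(a,ua);cb,db=ray(b,ub);out=[]
    for x,y in zip(da,db):
        s=np.linalg.lstsq(np.c_[x,-y],cb-ca,rcond=None)[0]
        p,q=ca+s[0]*x,cb+s[1]*y; out.append(np.r_[(p+q)/2,np.linalg.norm(p-q)])
    return np.array(out)
def snap(n,f):
    ci=ctrl.camera_info(n); im=ctrl.capture(n); cv2.imwrite(f,im[:,:,::-1]); return ci,im
E
python3 - <<'E'
from h import *
np.set_printoptions(precision=3,suppress=True)
for n in("side","top"):
    ci,im=snap(n,f"pics/{n}0.png"); print(n,-np.array(ci["R"]).T@np.array(ci["t"]),ci["K"][0][0])
ci,im=snap("wrist","pics/w0.png")
cv2.imwrite("pics/all.png",cv2.resize(np.vstack([cv2.imread("pics/top0.png"),cv2.imread("pics/side0.png")]),None,fx=.75,fy=.75))
print(ctrl.sense())
E
```

```text
side [ 529.504 1019.059  878.487] 469.1476814627214
top [395.133 247.853 973.229] 396.74641321772805
{'time_s': 0.15, 'joints': array([ 1.022,  0.313,  1.498, -0.   ,  1.331, -0.223]), 'dq': array([-0.001, -0.   , -0.001, -0.001,  0.   , -0.001]), 'tau': array([  0.001, -41.237, -25.98 ,  -0.   ,   0.003,   0.   ]), 'eef_pos': array([167.943, 497.228, 230.886]), 'ee_rot': array([-0.   ,  0.162,  0.987, -0.   ]), 'force': array([ 0.235, -0.055,  0.432]), 'wrist_torque': array([ 0.049, -0.033,  0.008]), 'grip_force': 0.0, 'grip_width': 1.002010264551635}
```

View pics/all.png

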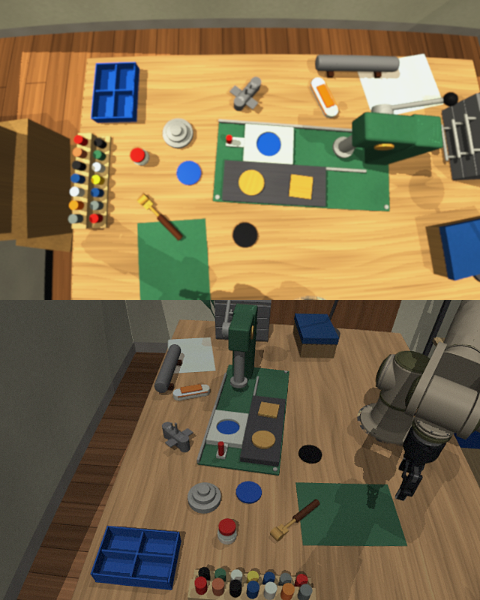

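```bash
cat > seg.py <<'E'
from h import *
np.set_printoptions(precision=1,suppress=True)
def blobs(im,lo,hi,box,amin=40):
    m=cv2.inRange(cv2.cvtColor(im,cv2.COLOR_RGB2HSV),lo,hi); x0,y0,x1,y1=box
    mm=np.zeros_like(m); mm[y0:y1,x0:x1]=m[y0:y1,x0:x1]
    cs=[c for c in cv2.findContours(mm,cv2.RETR_EXTERNAL,cv2.CHAIN_APPROX_NONE)[0] if cv2.contourArea(c)>amin]
    return sorted(cs,key=cv2.contourArea,reverse=True)
YEL=((18,120,120),(35,255,255)); BLU=((100,120,80),(125,255,255)); RED=((0,150,80),(8,255,255))
E
python3 - <<'E'
from seg import *
boxes={"top":(275,155,500,275),"side":(265,120,395,230)}
cam={}
res={}
for n in("top","side"):
    im=cv2.imread(f"pics/{n}0.png")[:,:,::-1].copy(); ci=ctrl.camera_info(n); cam[n]=ci
    for k,c in(("yel",YEL),("blu",BLU),("red",RED)):
        for b in blobs(im,*c,boxes[n]):
            e=cv2.fitEllipse(b); print(n,k,cv2.contourArea(b),np.array(e[0]),np.array(e[1]))
            z={"yel":42,"blu":20,"red":75}[k]
            P=onplane(ci,b.reshape(-1,2),z); (c2,r)=cv2.minEnclosingCircle(P[:,:2].astype(np.float32)); 
            M=cv2.minAreaRect(P[:,:2].astype(np.float32))
            print("   plane",np.array(c2),r,np.array(M[0]),np.array(M[1]),M[2])
    # green bed
    for b in blobs(im,(60,80,30),(90,255,200),(280,150,530,285) if n=="top" else (255,90,395,240),500)[:1]:
        print(n,"bed hull rect",cv2.minAreaRect(onplane(ci,b.reshape(-1,2),10)[:,:2].astype(np.float32)))
t=cv2.imread("pics/top0.png")[150:290,270:500]; s=cv2.imread("pics/side0.png")[80:240,240:400]; 
cv2.imwrite("pics/c.png",np.vstack([cv2.resize(t,(690,420),interpolation=2)]))
cv2.imwrite("pics/w0s.png",cv2.resize(cv2.imread("pics/w0.png"),(480,300)))
E
```

```text
top yel 1977.5 [345.3 217.6] [136.  160.2]
   plane [553.9 160.1] 207.52301025390625 [553.8 153.4] [313.  287.5] 89.62882232666016
top yel 915.5 [334.9 243. ] [33.9 34.4]
   plane [480.4 169.4] 41.392311096191406 [480.4 169.2] [80.4 80.2] 88.47095489501953
top yel 891.5 [400.9 248.6] [34.2 35.8]
   plane [463.2  13. ] 49.26160430908203 [463.3  12.8] [74.3 73.1] 80.4743423461914
top yel 128.5 [443.1 164.2] [ 7.4 45.8]
   plane [ 666.9 -108.2] 61.6873779296875 [ 669.9 -108.3] [122.9  20.8] 89.42654418945312
top blu 718.0 [357.9 191.8] [29.7 30.8]
   plane [607.7 106.1] 39.14407730102539 [607.2 105.9] [74.8 76.4] 87.74358367919922
top red 56.5 [305.  184.6] [ 7.1 10.9]
   plane [613.6 237.4] 12.834524154663086 [614.1 238.5] [17.8 24.9] 77.7432861328125
top bed hull rect ((556.6738891601562, -163.52288818359375), (371.7024841308594, 338.1015319824219), 85.18083190917969)
side yel 480.5 [350.9 184.5] [20.7 29.9]
   plane [481.9 172.6] 39.21567916870117 [481.3 172.2] [76.3 75.3] 5.0274810791015625
side yel 331.0 [358.2 145.5] [16.6 29.4]
   plane [465.   17.6] 47.18584060668945 [465.   17.3] [69.8 68. ] 80.56124114990234
side blu 388.5 [303.7 169.5] [17.2 28.8]
   plane [608.  104.2] 39.21468734741211 [607.9 104.5] [77.8 66.5] 5.098494052886963
side red 49.0 [293.9 196.2] [ 5.9 18.9]
   plane [617.1 262.8] 29.423376083374023 [616.8 263. ] [14.4 58.5] 5.521146774291992
side bed hull rect ((526.46240234375, -65.72238159179688), (465.7081604003906, 265.2982482910156), 85.18653869628906)
```

View pics/c.png

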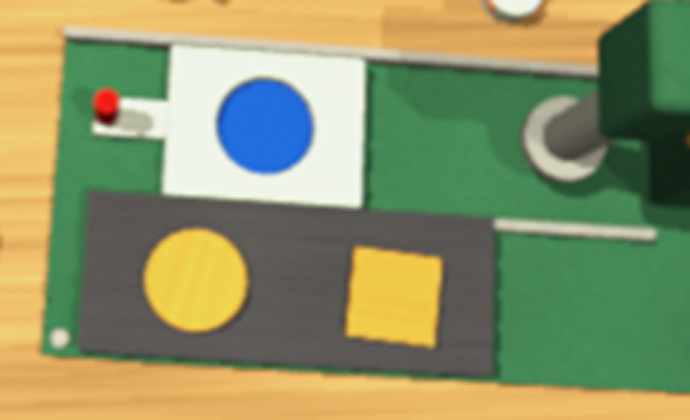

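Run:
```python
from seg import *
ci=ctrl.camera_info("wrist"); R=np.array(ci["R"]);c=-R.T@np.array(ci["t"]); s=ctrl.sense()
from scipy.spatial.transform import Rotation as Ro
q=s["ee_rot"]; T=Ro.from_quat(np.r_[q[1:],q[0]])
print(s["eef_pos"],T.as_matrix(),"cam in tool",T.inv().apply(c-s["eef_pos"]),"fwd in tool",T.inv().apply(R[2]),"right",T.inv().apply(R[0]),ci["K"][0][0])
```

```text
[167.9 497.2 230.9] [[-0.9  0.3 -0. ]
 [ 0.3  0.9 -0. ]
 [ 0.  -0.  -1. ]] cam in tool [  66.3   -0.7 -142. ] fwd in tool [-0.3  0.   1. ] right [-0.  1. -0.] 308.1141896517029
```

View pics/w0s.png

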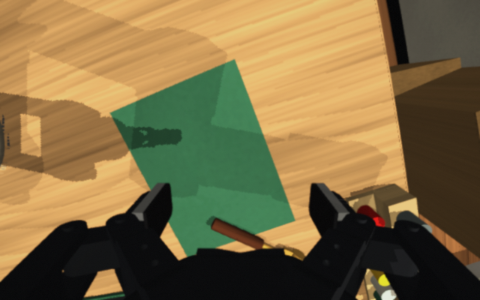

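Request:
{"op": "arm_command", "data": {
  "increments": [
    {"dr": [0,0,0],"offset": [-0.334,-0.175,0],"hand": 0.18},
    {"dr": [0,0,0],"offset": [-0.334,-0.175,0],"hand": 0.18},
    {"dr": [0,0,0],"offset": [-0.334,-0.175,0],"hand": 0.18},
    {"dr": [0,0,0],"offset": [-0.334,-0.175,0],"hand": 0.18},
    {"dr": [0,0,0],"offset": [-0.334,-0.175,0],"hand": 0.18},
    {"dr": [0,0,0],"offset": [-0.334,-0.175,0],"hand": 0.18},
    {"dr": [0,0,0],"offset": [-0.334,-0.175,0],"hand": 0.18},
    {"dr": [0,0,0],"offset": [-0.334,-0.175,0],"hand": 0.18}
  ]
}}

```text
time_s: 0.95
eef_pos: [419.0, 234.0, 231.2]
ee_rot: [-0.0, 0.162, 0.987, -0.0]
force: [0.4, 0.3, -0.2]
grip_width: 0.59
grip_force: 0.0
```

Request:
{"op": "arm_command", "data": {
  "increments": [
    {"dr": [0,0,0],"offset": [-0.334,-0.175,0],"hand": 0.18},
    {"dr": [0,0,0],"offset": [-0.334,-0.175,0],"hand": 0.18},
    {"dr": [0,0,0.1896],"offset": [0,0,0],"hand": 0.18},
    {"dr": [0,0,0.1896],"offset": [0,0,0],"hand": 0.18},
    {"dr": [0,0,0.1896],"offset": [0,0,0],"hand": 0.18},
    {"dr": [0,0,0.1896],"offset": [0,0,0],"hand": 0.18},
    {"dr": [0,0,0.1896],"offset": [0,0,0],"hand": 0.18},
    {"dr": [0,0,0.1896],"offset": [0,0,0],"hand": 0.18}
  ]
}}

```text
time_s: 1.75
eef_pos: [480.4, 170.1, 231.1]
ee_rot: [-0.0, 0.575, 0.818, -0.0]
force: [-0.2, 0.2, -0.9]
grip_width: 0.586
grip_force: 0.0
```

Request:
{"op": "arm_command", "data": {
  "increments": [
    {"dr": [0,0,0.1896],"offset": [0,0,0],"hand": 0.18},
    {"dr": [0,0,0.1896],"offset": [0,0,0],"hand": 0.18},
    {"dr": [0,0,0.1896],"offset": [0,0,0],"hand": 0.18},
    {"dr": [0,0,0.1896],"offset": [0,0,0],"hand": 0.18},
    {"dr": [0,0,0.1896],"offset": [0,0,0],"hand": 0.18},
    {"dr": [0,0,0.1896],"offset": [0,0,0],"hand": 0.18},
    {"dr": [0,0,0.1896],"offset": [0,0,0],"hand": 0.18},
    {"dr": [0,0,0.1896],"offset": [0,0,0],"hand": 0.18}
  ]
}}

```text
time_s: 2.55
eef_pos: [480.4, 170.1, 231.1]
ee_rot: [-0.0, 0.935, 0.355, -0.0]
force: [0.6, 0.3, -0.4]
grip_width: 0.591
grip_force: 0.0
```

Request:
{"op": "arm_command", "data": {
  "increments": [
    {"dr": [0,0,0.1896],"offset": [0,0,0],"hand": 0.18},
    {"dr": [0,0,0.1896],"offset": [0,0,0],"hand": 0.18},
    {"dr": [0,0,0.1896],"offset": [0,0,0],"hand": 0.18},
    {"dr": [0,0,0.1896],"offset": [0,0,0],"hand": 0.18},
    {"dr": [0,0,0.1896],"offset": [0,0,0],"hand": 0.18},
    {"dr": [0,0,0.1896],"offset": [0,0,0],"hand": 0.18},
    {"dr": [0,0,0.1896],"offset": [0,0,0],"hand": 0.18},
    {"dr": [0,0,0.1896],"offset": [0,0,0],"hand": 0.18}
  ]
}}

```text
time_s: 3.35
eef_pos: [480.4, 170.1, 231.1]
ee_rot: [0.0, 0.973, -0.231, -0.0]
force: [-0.8, 0.1, -0.4]
grip_width: 0.592
grip_force: 0.0
```

```bash
cat > meas.py <<'E'
from seg import *
import pickle
from scipy.spatial.transform import Rotation as Ro
def go(tag):
    s=ctrl.sense(); ci,im=snap("wrist",f"pics/{tag}.png"); q=s["ee_rot"]; T=Ro.from_quat(np.r_[q[1:],q[0]])
    out={}
    for k,c in(("yel",YEL),("blu",BLU),("red",RED)):
        for b in blobs(im,*c,(0,0,640,400),150):
            z={"yel":42,"blu":20,"red":75}[k]
            e=cv2.fitEllipse(b); P=onplane(ci,b.reshape(-1,2),z)[:,:2].astype(np.float32); ep=cv2.fitEllipse(P)
            print(tag,k,cv2.contourArea(b),"px",np.array(e[0]),np.array(e[1]),"world",np.array(ep[0]),np.array(ep[1]))
    print("tcp",s["eef_pos"],"yaw",np.degrees(np.arctan2(*T.as_matrix()[1::-1,0])),"f",s["force"])
    return s,ci,im
E
python3 -c "
from meas import *
s,ci,im=go('w1')
pickle.dump(ci,open('w1.pkl','wb'))"
```

```text
w1 yel 9133.0 px [85.2 51.7] [ 64.8 229.8] world [705.3 335.8] [ 61.  256.4]
w1 yel 8337.5 px [483.7 235.9] [ 80.9 147.6] world [328.5  31.6] [105.7 171.6]
w1 yel 7720.5 px [ 59.4 199. ] [129.2 137.1] world [589.6 457.2] [147.2 184.4]
w1 yel 5516.0 px [142.4 265.8] [ 49.7 193.7] world [479.4 419.2] [ 64.  259.2]
w1 yel 4514.5 px [379.7 236.3] [ 52.  240.1] world [384.  147.6] [ 65.9 279.6]
w1 yel 4299.5 px [457.8 121.6] [73.5 81.6] world [466.2  14.2] [81.3 82. ]
w1 yel 4046.5 px [319.3 172.8] [71.3 72.3] world [482.9 169.8] [78.9 79.1]
w1 yel 2704.5 px [566.7 285.8] [ 36.3 110.1] world [215.9 -43.7] [ 56.6 135.4]
w1 yel 2031.5 px [593.5 313.3] [37.6 80. ] world [156.5 -68.4] [ 59.5 111.1]
w1 yel 757.0 px [585.5 160.5] [31.3 34. ] world [ 363.2 -103.3] [34.4 42. ]
w1 yel 739.5 px [ 86.9 314.3] [23.  56.7] world [453.9 522.9] [30.  92.1]
w1 yel 686.0 px [362.9 318.6] [22.7 44.5] world [292.8 204.2] [33.8 55.9]
w1 yel 642.0 px [ 25.8 320.9] [22.4 88.2] world [480.8 609.5] [ 39.9 116.5]
w1 yel 270.0 px [441.4 353.3] [15.6 26.1] world [195.4 134. ] [20.7 42.9]
w1 yel 261.0 px [ 33.7 260.4] [10.3 58.5] world [546.  535.7] [12.7 88.3]
w1 yel 244.0 px [169.9 136.5] [52.9 64.8] world [591.8 294.5] [59.5 66.6]
w1 yel 184.0 px [162.4 391. ] [12.  26.2] world [306.8 504.9] [18.  46.2]
w1 yel 162.0 px [205.9 194. ] [39.6 52.6] world [519.6 294.4] [48.6 58.6]
w1 blu 4846.0 px [318.5  38.2] [76.9 80.2] world [608.4 107.5] [78.7 81. ]
w1 blu 2791.5 px [163.9 211.5] [56.1 63.4] world [522.2 362.6] [74.6 76.4]
w1 blu 188.0 px [  7.1 351. ] [13. 19.] world [450.9 708.2] [26.4 29.5]
w1 red 1074.5 px [ 16.3 241.9] [37.3 39.7] world [571.6 499.7] [39.9 54.6]
w1 red 388.0 px [193.2  83.6] [19.  36.8] world [616.6 232.7] [17.  33.8]
tcp [480.4 170.1 231.1] yaw -26.72444195069274 f [-0.8  0.1 -0.4]
```

View pics/w1.png

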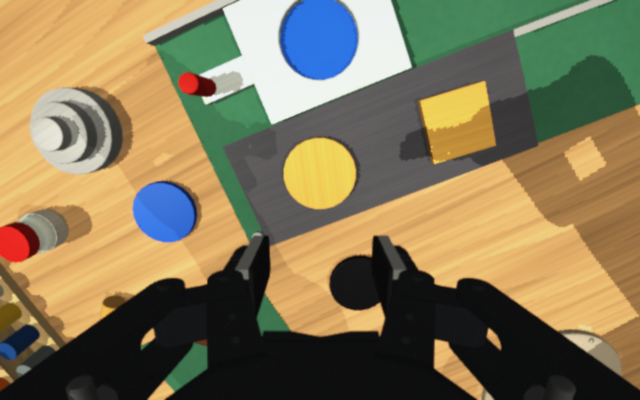

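Request:
{"op": "arm_command", "data": {
  "increments": [
    {"dr": [0,0,0],"offset": [-0.26,0,0.2],"hand": 0.18},
    {"dr": [0,0,0],"offset": [-0.26,0,0.2],"hand": 0.18},
    {"dr": [0,0,0],"offset": [0,0,0],"hand": 0.18}
  ]
}}

```text
time_s: 3.7
eef_pos: [420.6, 198.6, 180.5]
ee_rot: [0.001, 0.974, -0.226, -0.003]
force: [0.3, -0.9, -0.2]
grip_width: 0.59
grip_force: 0.0
```

```bash
python3 - <<'E' | grep -v "yel [0-9]* px" | tail -12
from meas import *
s,ci,im=go('w2')
a=pickle.load(open('w1.pkl','rb')); i1=cv2.imread('pics/w1.png')[:,:,::-1].copy()
def cen(im,c,box,a):
    b=[x for x in blobs(im,*c,box,a)]
    if not b: return None
    M=cv2.moments(b[0]); return [M["m10"]/M["m00"],M["m01"]/M["m00"]]
for k,c,b1,b2 in(("disc",YEL,(270,120,370,220),(250,0,390,220)),("post",RED,(170,60,220,110),(90,0,250,120))):
    u,v=cen(i1,c,b1,100),cen(im,c,b2,100); print("TRI",k,u,v, tri(a,[u],ci,[v]) if u and v else None)
E
```

```text
w2 yel 909.5 px [598.4 163.3] [34.4 39. ] world [323.1 -50.8] [34.  39.9]
w2 yel 499.5 px [542.7 254.7] [ 9.6 78.4] world [254.6  24.6] [11.5 80.2]
w2 yel 400.5 px [199.4 188.1] [42.2 80.7] world [468.4 301.2] [40.  75.7]
w2 yel 386.5 px [ 14.9 347.8] [24.6 60.8] world [402.2 606.6] [38.4 75.2]
w2 yel 319.5 px [151.9  97.4] [59.1 67.1] world [556.3 295.8] [48.9 60.7]
w2 yel 295.5 px [78.3  7.8] [11.3 37.3] world [648.3 312.8] [ 8.7 33.8]
w2 yel 247.5 px [442.2 351.9] [17.9 21.3] world [187.5 159.2] [20.  30.3]
w2 blu 4222.5 px [129.7 163.4] [68.5 78.6] world [519.9 362.6] [74.6 76.2]
w2 red 321.5 px [ 11.9 360.7] [14.7 32.6] world [400.9 571.1] [15.6 49.5]
tcp [420.6 198.6 180.5] yaw -26.087164295077894 f [ 0.3 -0.9 -0.2]
TRI disc [319.3418180320441, 172.7750731084476] [317.8553767560664, 108.73100893997444] [[483.7 169.3  40.7   0.1]]
TRI post [190.90721649484536, 82.6529209621993] None None
```

Request:
{"op": "arm_command", "data": {
  "increments": [
    {"dr": [0,0,0],"offset": [0,0,0.407],"hand": 0.18},
    {"dr": [0,0,0],"offset": [0,0,0.407],"hand": 0.18},
    {"dr": [0,0,0],"offset": [0,0,0.36],"hand": 0.18},
    {"dr": [0,0,0],"offset": [0,0,0.03],"hand": 0.18},
    {"dr": [0,0,0],"offset": [0,0,0],"hand": 0.18}
  ]
}}

```text
time_s: 4.25
eef_pos: [425.8, 197.7, 39.7]
ee_rot: [-0.0, 0.974, -0.228, 0.0]
force: [0.4, -0.4, 1.3]
grip_width: 0.59
grip_force: 0.0
```

```bash
python3 - <<'E' | grep -v "yel [0-9]* px" | tail -5
from meas import *
s,ci,im=go('w3'); print(s['joints'])
E
```

```text
w3 yel 185.0 px [463.6 377.6] [18.7 61.5] world [316.7 158.4] [11.1 45.4]
w3 yel 157.5 px [20.4 56.2] [ 5.5 61.1] world [567.4 275.3] [ 2.2 30.6]
w3 blu 6107.5 px [ 27.1 214.5] [ 65.8 128.9] world [510.  346.2] [41.9 80.2]
tcp [425.8 197.7  39.7] yaw -26.337396823917793 f [ 0.4 -0.4  1.3]
[ 0.2  0.5  1.9 -0.   0.8  2.2]
```

View pics/w3.png

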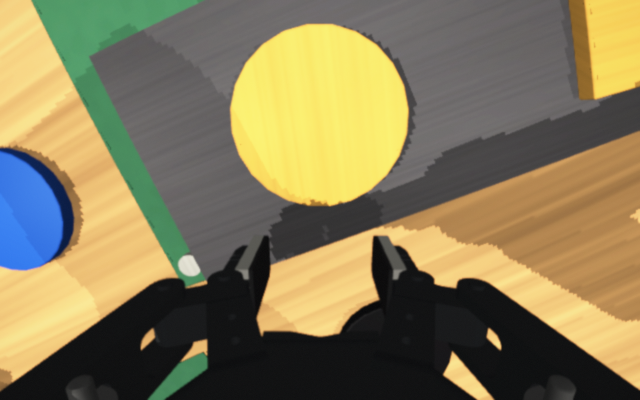

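Request:
{"op": "arm_command", "data": {
  "increments": [
    {"dr": [0,0,0],"offset": [0.08,0,0.04],"hand": 0.18},
    {"dr": [0,0,0],"offset": [0.08,0,0],"hand": 0.18},
    {"dr": [0,0,0],"offset": [0.08,0,0],"hand": 0.18},
    {"dr": [0,0,0],"offset": [0.08,0,0],"hand": 0.18},
    {"dr": [0,0,0],"offset": [0.08,0,0],"hand": 0.18},
    {"dr": [0,0,0],"offset": [0.08,0,0],"hand": 0.18},
    {"dr": [0,0,0],"offset": [0.08,0,0],"hand": 0.18}
  ]
}}

```text
time_s: 5.0
eef_pos: [485.5, 167.7, 34.1]
ee_rot: [-0.0, 0.974, -0.228, -0.0]
force: [-4.0, 2.2, 2.9]
grip_width: 0.586
grip_force: 2.4
```

```bash
python3 - <<'E' | grep -E "tcp|blu|yel [0-9]{5}"
from meas import *
s,ci,im=go('w4')
E
```

```text
w4 yel 23955.0 px [320.6 166.9] [172.6 176.7] world [521.8 149. ] [77.3 78.2]
w4 yel 10636.5 px [600.8 150.2] [ 89.2 179.8] world [472.2  30.9] [41.6 86.8]
w4 blu 6266.5 px [ 34.2 309.8] [ 79.2 108.1] world [519.  349.3] [55.2 77.7]
w4 blu 4885.5 px [318.4  18.6] [ 46.3 164.6] world [583.1 119.7] [19.8 75.5]
tcp [485.5 167.7  34.1] yaw -26.3725214464248 f [-4.   2.2  2.9]
```

View pics/w4.png

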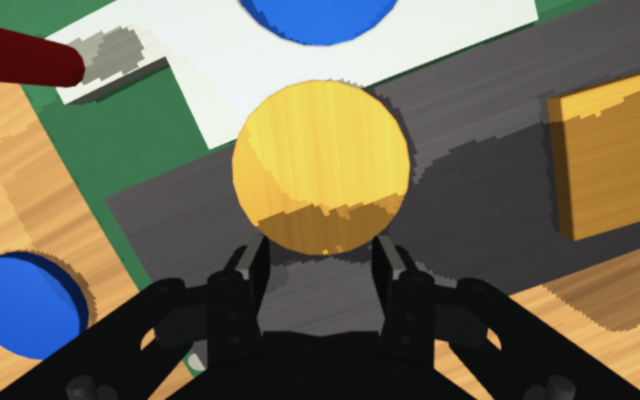

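Request:
{"op": "arm_command", "data": {
  "increments": [
    {"dr": [0,0,0],"offset": [0.08,0,0],"hand": 0.18},
    {"dr": [0,0,0],"offset": [0.08,0,0],"hand": 0.18},
    {"dr": [0,0,0],"offset": [0.08,0,0],"hand": 0.18},
    {"dr": [0,0,0],"offset": [0.08,0,0],"hand": 0.18},
    {"dr": [0,0,0],"offset": [0.08,0,0],"hand": 0.18},
    {"dr": [0,0,0],"offset": [0.05,0,0],"hand": 0.18}
  ]
}}

```text
time_s: 5.65
eef_pos: [534.2, 143.5, 33.9]
ee_rot: [0.0, 0.974, -0.228, 0.0]
force: [-1.6, 1.1, 1.2]
grip_width: 0.593
grip_force: 1.7
```

```bash
cat > fit.py <<'E'
from meas import *
def circ(P):
    A=np.c_[2*P,np.ones(len(P))]; x=np.linalg.lstsq(A,(P**2).sum(1),rcond=None)[0]; return x[:2],np.sqrt(x[2]+x[:2]@x[:2])
def fit(tag):
    s=ctrl.sense(); ci,im=snap("wrist",f"pics/{tag}.png"); 
    hsv=cv2.cvtColor(im,cv2.COLOR_RGB2HSV)
    b=blobs(im,*YEL,(200,40,440,290),3000)[0].reshape(-1,2)
    b=b[b[:,1]<240]
    d=circ(onplane(ci,b,41)[:,:2]) ; print("disc",d)
    # cavity rim: far boundary blue->white, rim plane z=30
    bl=blobs(im,*BLU,(180,0,470,240),300)
    if bl:
        b=bl[0].reshape(-1,2); Y=cv2.dilate(cv2.inRange(hsv,*YEL),np.ones((7,7)))
        b=b[(b[:,1]>2)&(b[:,1]<237)&(b[:,0]>182)&(b[:,0]<467)&(Y[b[:,1],b[:,0]]==0)]
        for z in(30,20): print("cav z",z,circ(onplane(ci,b,z)[:,:2]),len(b), b.min(0),b.max(0))
    q=s["ee_rot"]; print("tcp",s["eef_pos"],"yaw",2*np.degrees(np.arctan2(q[2],q[1])),"f",s["force"])
E
python3 -c "
from fit import *
fit('w5')"
```

```text
disc (array([570.5, 124.9]), np.float64(38.8119688109257))
cav z 30 (array([607.4, 107.7]), np.float64(38.131605064549795)) 226 [233   3] [403 115]
cav z 20 (array([608.3, 107.3]), np.float64(40.74341536643797)) 226 [233   3] [403 115]
tcp [534.2 143.5  33.9] yaw -26.38688972583647 f [-1.6  1.1  1.2]
```

View pics/w5.png

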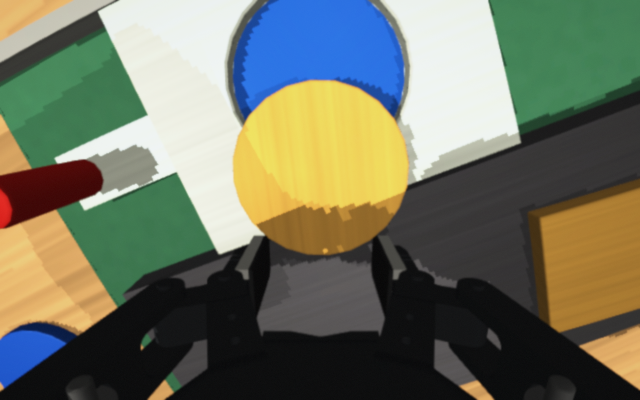

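Request:
{"op": "arm_command", "data": {
  "increments": [
    {"dr": [0,0,0],"offset": [0.05,-0.0014,0],"hand": 0.18},
    {"dr": [0,0,0],"offset": [0.05,-0.0014,0],"hand": 0.18},
    {"dr": [0,0,0],"offset": [0.05,-0.0014,0],"hand": 0.18},
    {"dr": [0,0,0],"offset": [0.05,-0.0014,0],"hand": 0.18},
    {"dr": [0,0,0],"offset": [0.05,-0.0014,0],"hand": 0.18},
    {"dr": [0,0,0],"offset": [0.025,0,0],"hand": 0.18},
    {"dr": [0,0,0],"offset": [0.025,0,0],"hand": 0.18},
    {"dr": [0,0,0],"offset": [0.025,0,0],"hand": 0.18}
  ]
}}

```text
time_s: 6.5
eef_pos: [568.7, 127.3, 33.9]
ee_rot: [0.0, 0.974, -0.228, -0.0]
force: [-1.7, 0.3, 0.5]
grip_width: 0.589
grip_force: 0.6
```

```bash
python3 -c "
from fit import *
fit('w6')"
```

```text
disc (array([604.4, 108.8]), np.float64(37.77046886287956))
cav z 30 (array([610. , 106.5]), np.float64(37.79952891023989)) 147 [249  72] [387 115]
cav z 20 (array([608.8, 107.1]), np.float64(40.388297347449935)) 147 [249  72] [387 115]
tcp [568.7 127.3  33.9] yaw -26.366134182342908 f [-1.7  0.3  0.5]
```

View pics/w6.png

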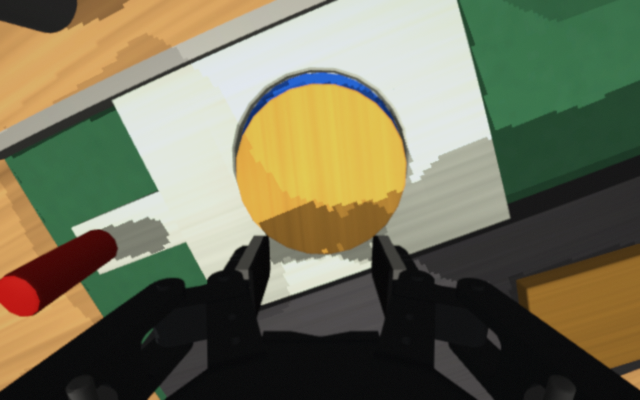

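Request:
{"op": "arm_command", "data": {
  "increments": [
    {"dr": [0,0,0],"offset": [0.015,0,0],"hand": 0.18},
    {"dr": [0,0,0],"offset": [0.015,0,0],"hand": 0.18},
    {"dr": [0,0,0],"offset": [0.015,0,0],"hand": 0.18},
    {"dr": [0,0,0],"offset": [0,0,0],"hand": 0.18}
  ]
}}

```text
time_s: 6.95
eef_pos: [573.8, 124.9, 34.1]
ee_rot: [-0.0, 0.974, -0.228, 0.0]
force: [1.0, -0.7, 0.1]
grip_width: 0.593
grip_force: 0.0
```

```bash
python3 -c "
from fit import *
fit('w7')"
```

```text
disc (array([610.6, 105.4]), np.float64(34.66015504213012))
cav z 30 (array([610. , 106.6]), np.float64(38.121715406699494)) 79 [272  85] [367 101]
cav z 20 (array([608.5, 107.4]), np.float64(40.7291615257123)) 79 [272  85] [367 101]
tcp [573.8 124.9  34.1] yaw -26.376085337441488 f [ 1.  -0.7  0.1]
```

View pics/w7.png

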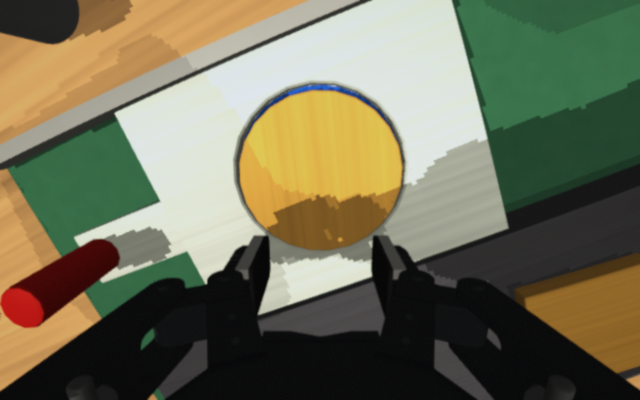

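Run:
```python
from fit import *
ci=ctrl.camera_info("wrist"); im=cv2.imread('pics/w7.png')[:,:,::-1].copy()
hsv=cv2.cvtColor(im,cv2.COLOR_RGB2HSV)
m=cv2.inRange(hsv,(0,150,150),(10,255,255)); m[:, 120:]=0
c=max(cv2.findContours(m,0,1)[0],key=cv2.contourArea); print(cv2.contourArea(c),c.min((0,1)),c.max((0,1)))
print("post top z75",[np.array(v) for v in cv2.fitEllipse(onplane(ci,c.reshape(-1,2),75)[:,:2].astype(np.float32))])
a=pickle.load(open('w1.pkl','rb')); M=cv2.moments(c)
print("tri", tri(a,[[189.5,83]],ci,[[M["m10"]/M["m00"],M["m01"]/M["m00"]]]))
P=onplane(ci,[[115,114],[450,2],[116,114],[156,199],[457,5],[508,227]],30)
for i in(0,2,4): d=P[i+1]-P[i]; print(P[i],P[i+1],np.degrees(np.arctan2(d[1],d[0])))
b=blobs(im,*YEL,(200,40,440,290),3000)[0].reshape(-1,2); b=cv2.convexHull(b).reshape(-1,2); b=b[b[:,1]<235]
for z in(30,32,40): print(z,circ(onplane(ci,b,z)[:,:2]))
for n in("top",):
    ci2=ctrl.camera_info(n); i2=cv2.imread("pics/top0.png")[:,:,::-1].copy()
```

```text
1188.5 [  0 289] [ 42 327]
post top z75 [array([620. , 235.7]), array([17.8, 18. ]), array(95.)]
tri [[619.5 235.8  74.4   1.3]]
[676.1 181.1  30. ] [650.2  24.3  30. ] -99.39042181148191
[675.9 180.7  30. ] [632.7 186.7  30. ] 172.02214295921976
[647.8  22.   30. ] [540.1  33.4  30. ] 173.94905002032397
30 (array([607.1, 107.9]), np.float64(39.184031391662494))
32 (array([607.5, 107.7]), np.float64(38.64788234156078))
40 (array([608.9, 107. ]), np.float64(36.50328614111389))
```

Request:
{"op": "arm_command", "data": {
  "increments": [
    {"dr": [0,0,0],"offset": [0,0,-0.35],"hand": 0.18},
    {"dr": [0,0,0],"offset": [0,0,-0.4],"hand": 0.18},
    {"dr": [0,0,-0.16],"offset": [0,0,-0.3],"hand": 0.18},
    {"dr": [0,0,-0.16],"offset": [0,0,0],"hand": 0.18},
    {"dr": [0,0,-0.16],"offset": [0,0,0],"hand": 0.18},
    {"dr": [0,0,0],"offset": [0,0,0],"hand": 0.18}
  ]
}}

```text
time_s: 7.6
eef_pos: [573.4, 125.1, 160.2]
ee_rot: [-0.0, 0.999, -0.041, 0.0]
force: [0.1, -0.5, 0.6]
grip_width: 0.592
grip_force: 0.0
```

Run:
```python
from fit import *
s=ctrl.sense(); ci,im=snap("wrist","pics/w8.png")
b=blobs(im,*YEL,(200,20,440,240),1000)
for x in b[:3]:
  h=cv2.convexHull(x).reshape(-1,2)
  print(len(h),h.min(0),h.max(0),[ (z,circ(onplane(ci,h,z)[:,:2])) for z in(30,40)])
q=s["ee_rot"];print(s["eef_pos"],2*np.degrees(np.arctan2(q[2],q[1])))
for x in blobs(im,*RED,(0,0,320,300),100)[:2]: print("red",x.min((0,1)),x.max((0,1)))
```

```text
8 [239  20] [439  59] [(30, (array([723.7,  94.2]), np.float64(78.73233584424717))), (40, (array([720.6,  95.1]), np.float64(75.84093456937995)))]
46 [291 104] [381 193] [(30, (array([607. , 108.2]), np.float64(39.25536917155187))), (40, (array([608.2, 108.6]), np.float64(37.81373755664713)))]
[573.4 125.1 160.2] -4.7052106295081195
red [155 138] [201 166]
```

View pics/w8.png

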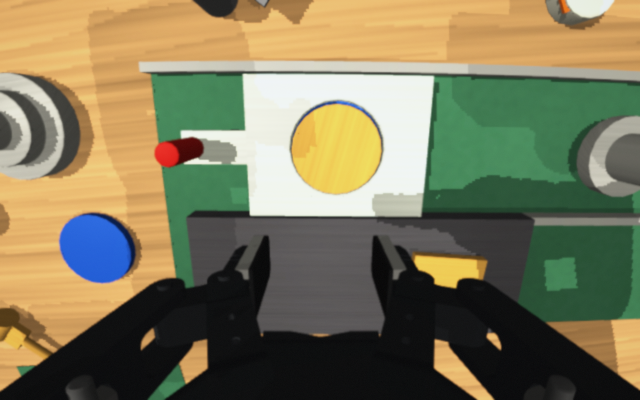

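Request:
{"op": "arm_command", "data": {
  "increments": [
    {"dr": [0,0,0.02],"offset": [0,0,0],"hand": 0.18},
    {"dr": [0,0,0],"offset": [0.099,-0.319,0],"hand": 0.18},
    {"dr": [0,0,0],"offset": [0.099,-0.319,0],"hand": 0.18},
    {"dr": [0,0,0],"offset": [0.099,-0.319,0],"hand": 0.18},
    {"dr": [0,0,0],"offset": [0,0,0],"hand": 0.18},
    {"dr": [0,0,0],"offset": [0,0,0.2],"hand": 0.18},
    {"dr": [0,0,0],"offset": [0,0,0.2],"hand": 0.18},
    {"dr": [0,0,0],"offset": [0,0,0],"hand": 0.18}
  ]
}}

```text
time_s: 8.45
eef_pos: [618.5, 235.1, 108.5]
ee_rot: [0.001, 0.999, -0.051, -0.003]
force: [0.4, 1.1, -0.5]
grip_width: 0.59
grip_force: 0.0
```

Run:
```python
from fit import *
s=ctrl.sense(); ci,im=snap("wrist","pics/w9.png")
for x in blobs(im,*RED,(200,100,450,330),60)[:2]: print("red",x.min((0,1)),x.max((0,1)),onplane(ci,[cv2.fitEllipse(x)[0]],75))
q=s["ee_rot"];print(s["eef_pos"],2*np.degrees(np.arctan2(q[2],q[1])),s["force"])
```

```text
red [301 190] [332 237] [[625.7 236.3  75. ]]
[618.5 235.1 108.5] -5.807576252891386 [ 0.4  1.1 -0.5]
```

View pics/w9.png

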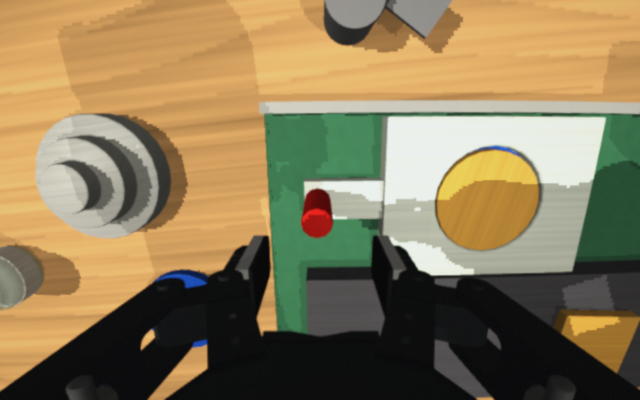

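Request:
{"op": "arm_command", "data": {
  "increments": [
    {"dr": [0,0,0],"offset": [0,0,0.3],"hand": 0.18},
    {"dr": [0,0,0],"offset": [0,0,0.27],"hand": 0.18},
    {"dr": [0,0,0],"offset": [0,0,0],"hand": 0.18},
    {"dr": [0,0,0],"offset": [0,0.06,0],"hand": 0.18},
    {"dr": [0,0,0],"offset": [0,0.06,0],"hand": 0.18},
    {"dr": [0,0,0],"offset": [0,0.06,0],"hand": 0.18},
    {"dr": [0,0,0],"offset": [0,0.06,0],"hand": 0.18}
  ]
}}

```text
time_s: 9.2
eef_pos: [618.8, 207.3, 46.4]
ee_rot: [-0.001, 0.999, -0.05, 0.003]
force: [3.4, 5.7, 2.3]
grip_width: 0.596
grip_force: 2.7
```

Request:
{"op": "arm_command", "data": {
  "increments": [
    {"dr": [0,0,0],"offset": [0,0.1,0.02],"hand": 0.18},
    {"dr": [0,0,0],"offset": [0,0.1,0.02],"hand": 0.18},
    {"dr": [0,0,0],"offset": [0,0.1,0],"hand": 0.18},
    {"dr": [0,0,0],"offset": [0,0.1,0],"hand": 0.18},
    {"dr": [0,0,0],"offset": [0,0.1,0],"hand": 0.18},
    {"dr": [0,0,0],"offset": [0,0.1,0],"hand": 0.18},
    {"dr": [0,0,0],"offset": [0,0.1,0],"hand": 0.18},
    {"dr": [0,0,0],"offset": [0,0.1,0],"hand": 0.18}
  ]
}}

```text
time_s: 10.0
eef_pos: [609.6, 111.3, 41.2]
ee_rot: [-0.001, 0.999, -0.05, 0.003]
force: [5.8, 5.2, 0.1]
grip_width: 0.591
grip_force: 2.9
```

Run:
```python
from fit import *
s=ctrl.sense(); ci,im=snap("wrist","pics/w10.png")
for x in blobs(im,*RED,(200,100,450,330),60)[:2]: print("red",x.min((0,1)),x.max((0,1)),onplane(ci,[cv2.fitEllipse(x)[0]],75))
h=[cv2.convexHull(x).reshape(-1,2) for x in blobs(im,*YEL,(380,60,640,260),1000)]
for k in h: print(k.min(0),k.max(0),circ(onplane(ci,k,30)[:,:2]))
q=s["ee_rot"];print(s["eef_pos"],q,2*np.degrees(np.arctan2(q[2],q[1])),s["force"],s["joints"])
```

```text
red [259 223] [309 306] [[618.4 123.4  75. ]]
[457 170] [596 259] (array([598.3,  -1.2]), np.float64(39.53200416990815))
[380  60] [501  90] (array([691.9,  44.7]), np.float64(28.308120279347328))
[609.6 111.3  41.2] [-0.  1. -0.  0.] -5.723777576105569 [5.8 5.2 0.1] [-0.   0.7  1.4  0.   1.   1.7]
```

Request:
{"op": "arm_command", "data": {
  "increments": [
    {"dr": [0,0,0],"offset": [0.005,0.1,0],"hand": 0.18},
    {"dr": [0,0,0],"offset": [0.005,0.1,0],"hand": 0.18},
    {"dr": [0,0,0],"offset": [0.004,0.1,0],"hand": 0.18},
    {"dr": [0,0,0],"offset": [0.003,0.1,0],"hand": 0.18},
    {"dr": [0,0,0],"offset": [0.003,0.1,0],"hand": 0.18},
    {"dr": [0,0,0],"offset": [0.003,0.1,0],"hand": 0.18},
    {"dr": [0,0,0],"offset": [0.003,0.1,0],"hand": 0.18},
    {"dr": [0,0,0],"offset": [0.002,0.1,0],"hand": 0.18}
  ]
}}

```text
time_s: 10.85
eef_pos: [601.4, 16.0, 40.1]
ee_rot: [-0.001, 0.999, -0.049, -0.0]
force: [-2.4, 5.6, 3.1]
grip_width: 0.59
grip_force: 2.8
```

Request:
{"op": "arm_command", "data": {
  "increments": [
    {"dr": [0,0,0],"offset": [0.002,0.07,0],"hand": 0.18},
    {"dr": [0,0,0],"offset": [0.002,0.07,0],"hand": 0.18},
    {"dr": [0,0,0],"offset": [0.002,0.05,0],"hand": 0.18},
    {"dr": [0,0,0],"offset": [0,0.03,0],"hand": 0.18}
  ]
}}

```text
time_s: 11.25
eef_pos: [599.5, -10.5, 39.9]
ee_rot: [-0.0, 0.999, -0.05, -0.0]
force: [-2.5, 5.9, 1.1]
grip_width: 0.592
grip_force: 2.6
```

Request:
{"op": "arm_command", "data": {
  "increments": [
    {"dr": [0,0,0],"offset": [0,0.025,0],"hand": 0.18},
    {"dr": [0,0,0],"offset": [0,0.025,0],"hand": 0.18},
    {"dr": [0,0,0],"offset": [0,0.015,0],"hand": 0.18}
  ]
}}

```text
time_s: 11.55
eef_pos: [598.8, -17.3, 39.8]
ee_rot: [-0.001, 0.999, -0.05, -0.0]
force: [0.2, 15.1, 1.8]
grip_width: 0.59
grip_force: 7.6
```

Request:
{"op": "arm_command", "data": {
  "increments": [
    {"dr": [0,0,0],"offset": [0,0.015,0],"hand": 0.18},
    {"dr": [0,0,0],"offset": [0,0.015,0],"hand": 0.18}
  ]
}}

```text
time_s: 11.75
eef_pos: [598.8, -17.5, 39.8]
ee_rot: [-0.004, 0.999, -0.05, 0.0]
force: [5.4, 34.4, 1.1]
grip_width: 0.59
grip_force: 17.1
```

Request:
{"op": "arm_command", "data": {
  "increments": [
    {"dr": [0,0,0],"offset": [0,-0.09,0],"hand": 0.18},
    {"dr": [0,0,0],"offset": [0,-0.06,0],"hand": 0.18},
    {"dr": [0,0,0],"offset": [0,0,-0.25],"hand": 0.18},
    {"dr": [0,0,0],"offset": [0,0,-0.35],"hand": 0.18},
    {"dr": [0,0,0],"offset": [0,-0.3,-0.1],"hand": 0.18},
    {"dr": [0,0,0],"offset": [0,-0.3,0],"hand": 0.18},
    {"dr": [0,0,0],"offset": [0,-0.2,0],"hand": 0.18},
    {"dr": [0,0,0],"offset": [0,0,0],"hand": 0.18}
  ]
}}

```text
time_s: 12.55
eef_pos: [610.0, 93.9, 123.4]
ee_rot: [0.0, 0.999, -0.048, 0.0]
force: [-0.5, -0.4, -1.6]
grip_width: 0.591
grip_force: 0.0
```

Run:
```python
from fit import *
s=ctrl.sense(); ci,im=snap("wrist","pics/w11.png"); snap("top","pics/t11.png")
b=[x for x in blobs(im,*RED,(320,50,640,330),100)]
for x in b: print("red",x.min((0,1)),x.max((0,1)),onplane(ci,[cv2.fitEllipse(x)[0]],75))
for y in blobs(im,*YEL,(400,20,640,320),500)[:4]:
    k=cv2.convexHull(y).reshape(-1,2); print(k.min(0),k.max(0),circ(onplane(ci,k,30)[:,:2]))
print(s["eef_pos"],s["force"],s["joints"])
```

```text
red [427 190] [479 234] [[605.1   4.6  75. ]]
[400  20] [639 110] (array([661. , -57.1]), np.float64(97.4996990882545))
[546 155] [625 246] (array([ 586.8, -128.3]), np.float64(39.12377382084986))
[597  20] [639  55] (array([ 710.1, -136.9]), np.float64(17.16109375849714))
[610.   93.9 123.4] [-0.5 -0.4 -1.6] [-0.   0.6  1.3 -0.   1.2  1.6]
```

View pics/w11.png

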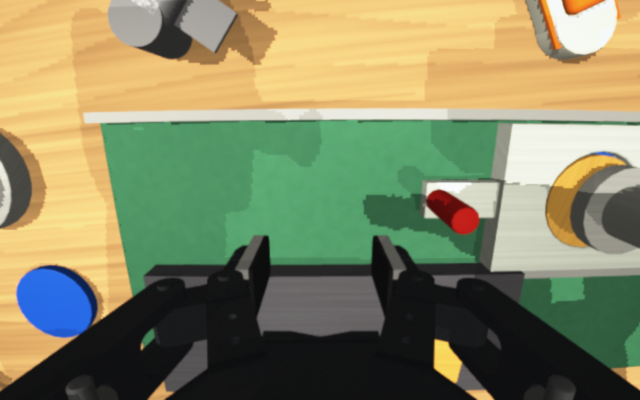

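Run:
```python
from h import *
P=onplane(ctrl.camera_info("wrist"),[[466,219]],75)[0]; d=np.hypot(P[0]-619.8,P[1]-235.8); print(P,d)
if d>234: print(ctrl.finish_job())
```

```text
[599.96223549  -4.6666944   75.        ] 241.28358422035694
the job is handed in; nothing more can be done
None
```

The round blank was slid into the carrier's cavity and lies flat in it. The carrier was then pushed by its red post until it stopped solidly against the end stop; the post moved about 241 mm against the 240 mm travel, by camera. The job is handed in, but I have no verdict back.

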